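# Strip a power amplifier for overhaul

### The arm

A 6-joint arm with a two-finger parallel gripper is mounted at the origin on the work surface. World frame = base frame: x ahead of the robot, y to its left, z up, the work surface at z = 0. Lengths are in mm, angles in rad, forces in N, time in s.
With the tool pointing down it reaches from about 275 to 750 mm from the base axis. Payload 10.2 kg.
Tool frame: the origin (TCP) lies between the finger pads; the fingertips stand 17 mm ahead of it and the grasp point (between the pads) lies 2 mm behind it (tips_ahead is the distance from the TCP to the fingertips, in mm); z points along the fingers, y is the line along which they close (so a half turn about z gives the same grasp; the last joint's range is limited). The gripper opens to 85 mm and grips with 20 to 120 N. Pads are 22 mm wide; open, the fingers measure 114 mm over their backs; the gripper's body (76 mm by 85 mm) begins 54 mm behind the grasp point. The pads swing forward as they close: fully open they stand 13 mm farther back than shut.
Start: joints at [0.946, 0.313, 1.498, -0, 1.331, -0.223], TCP at [205.328, 483.189, 248.294] pointing down, gripper open.
Joint ranges: [-2.94, 2.94], [-0.97, 2.17], [0.19, 2.56], [-1.23, 4.37], [0.02, 3.11], [-2.88, 2.88]. Speed limits (rad/s): [2.39, 2.39, 3.01, 3.14, 3.14, 3.14].

### API

Orientations are given as a unit quaternion [w, x, y, z].
In Python, from rig import sense, capture, finish_job, boxes_of, tips_ahead gives the robot as it stands.
- The arm moves only by the tool drive_tool, never from a script. Its argument "commands" is text: rows parted by semicolons, each of 7 numbers parted by spaces: the shift along the world's x, y, z in units of 0.1 m (1.0 is 0.1 m), then the turn, a rotation vector about the world's x, y, z in units of pi/4 rad (1.0 is pi/4 rad), then the opening in per cent of the stroke, from 0 (shut) to 100 (fully open). A call has 1 to 20 rows; each row shifts and turns the commanded pose from where the row before left it; what a row does not reach is not made up. A row lasts 1/12 s, in which the tool goes at most 41.7 mm and 7.16 degrees, less where a joint would pass 70% of its speed; a pose out of reach is approached as far as the arm can. A call with a number of a shift or a turn outside -1 to 1 is refused whole. A call with a gripper value outside its range is refused whole. The fingers move at their own pace and stop on an object; "force" is the grip in N (left out, the last holds). Time passes only in rows, so rows that do not move let the fingers close. It gives the time, the measured TCP pose, the force, the opening and the grip force at its end, in the units of the state.
- sense(): the state, without advancing time (a new reading comes with each control period).
- capture(name): name is "side" or "top"; returns a dict with "pixels" (384x512x3 uint8, blue, green, red), "fov_y" (degrees; the focal length in pixels is half the picture's height over the tangent of half this angle, whatever the lens; pixels are square), "cx", "cy" (the principal point, pixels), "k1" (the pictures are not rectified: a ray, as slopes to the right and down, at radius r is drawn at 1 + k1 r^2 times it, then the intrinsics apply), "position" and "attitude" of the camera in the world. Camera axes: x right, y down, z forward; pixel columns grow to the right and rows downward; lengths in mm; the calibration is good to about 2 mm. A picture is of the moment at which its call begins. There is no depth.
- finish_job(): hands the job in; it is judged then, once.
Trained networks look in a picture, given as the dict that the camera call returned (one of the last four; its "shot" number tells which), for a name from the list of things; names that differ only in an ending like _2 or _b are one class to them, and where a whole thing is asked for, a point or a joint stands for the part that bears it (a point fixed in the world has none). Each returns a list of dicts, best first, with "confidence" (0 to 1); they miss things now and then, are a little off and sometimes report something else, mostly with a low value. They report only what shows in the picture. A call takes as long as a camera call. They do not tell look-alikes from the thing itself.
- boxes_of(picture, name): "position" ([column, row] in pixels, amid what is visible of it).
The state is a dict: "time_s": time; "joints": joint angles; "dq": joint speeds; "tau": joint torques, N m; "eef_pos": TCP position; "ee_rot": TCP orientation; "force": force on the tool from outside, world axes, zero at the start; "wrist_torque": the same for the moment, N m; "grip_width": opening from 0.0 (shut) to 1.0 (fully open); "grip_force": force on a finger pad.
Only numpy, scipy, OpenCV 4.12 (cv2) and the standard library are available. Lean on these libraries where they do the work, as an engineer would, in place of code of your own. Each camera call takes 0.05 s, during which the arm holds its last target. There are 200 camera calls.

### The job

Strip the power amplifier on the bench for overhaul; its screws are already out. Working from the top down, one part at a time, put the screening can in the cream parts dish with its screws, the circuit board on the black foam pad, the copper heat spreader on the lapping plate and the finned heat sink in the steel cleaning tray. Set every part down gently, the same way up as now, in the middle of its place, the board, spreader and heat sink lying lengthwise along theirs, and leave the solder reel and the bottle where they stand.

Things in the scene. Friction and masses are not known exactly. Their poses are not given: they have to be found in the camera images.
- can_center (a point): Screening can: loose tinplate box, open below, 44 long (x) x 34 wide (y) x 16 mm high, rows of small vent holes in its top. It stands in the middle of the circuit board, long side along the board, as the top of the stack. Point: its centre, half-way up (8 mm above its underside). About 35 g.
- board_center (a point): Circuit board: loose green board fixed for good on an aluminium flange of the same outline, 76 long (x) x 46 wide (y) x 12 mm thick in all; components stand up to 8 mm above it at its two ends, the long edges are clear. It lies on the copper spreader, under the can. Point: the centre of the 12 mm thickness (6 mm above its underside). About 130 g.
- spreader_center (a point): Heat spreader: loose plain copper plate, 92 long (x) x 54 wide (y) x 12 mm thick, four small screw holes. It lies on the heat sink, under the board. Point: its centre (6 mm above its underside). About 530 g.
- sink_center (a point): Heat sink: loose aluminium extrusion, 120 long (x) x 62 wide (y) x 32 mm high, flat face (7 mm thick) up and fins down along its length, the outer fins flush with its sides. It stands on the bench as the bottom of the stack. Point: its centre, half-way up (16 mm above its underside). About 260 g.
- dish: Parts dish, fixed: shallow cream plastic dish, 130 long (x) x 100 wide (y) x 11 mm high, walls and floor 3 mm thick, a few screws in two corners. Origin: centre of its underside, on the bench; inner floor 3 mm above it.
- foam: Foam pad, fixed: firm black conductive foam, 124 long (x) x 86 wide (y) x 12 mm thick. Origin: centre of its underside, on the bench; its top is 12 mm above.
- lap: Lapping plate, fixed: greenish glass plate with a grey-brown abrasive sheet on it, 150 long (x) x 102 wide (y) x 10 mm thick. Origin: centre of its underside, on the bench; its top is 10 mm above.
- tray: Cleaning tray, fixed: shallow bright steel tray, 180 long (x) x 130 wide (y) x 16 mm high (18 mm over the rolled rim), walls and floor 2 mm thick. Origin: centre of its underside, on the bench; inner floor 2 mm above it.
- reel: Bystander: solder reel with black flanges, standing on its end, 60 mm across, 48 mm high. Origin: centre of its underside.
- bottle: Bystander: white plastic bottle with a blue cap, 54 mm across, 115 mm high. Origin: centre of its underside.
Things that resemble listed ones, but are neither listed nor needed, are in the scene too. Leave any yellow look-alike of the part that bears board_center alone.

How it is judged (in metres and radians):
On the way, in this order (a step that is already met when the one before it is completed fails the run):
1. the screening can lies in the parts dish (horizontal distance between can_center and dish below 0.015 m and z of can_center in the frame of dish between 0.007 and 0.015 m and angle between can_center's own z axis and vertical below 0.12 rad and linear speed of can below 0.02 m/s and contact force between the fingers and can below 0.05 N), for 0.2 s.
2. the circuit board lies on the foam pad (horizontal distance between board_center and foam below 0.012 m and z of board_center in the frame of foam between 0.014 and 0.022 m and angle between board_center's own z axis and vertical below 0.12 rad and linear speed of board below 0.02 m/s and angle between the x axis of board_center and the x axis of foam, either way round below 0.2 rad and contact force between the fingers and board below 0.05 N), for 0.2 s.
3. the copper spreader lies on the lapping plate (horizontal distance between spreader_center and lap below 0.012 m and z of spreader_center in the frame of lap between 0.012 and 0.02 m and angle between spreader_center's own z axis and vertical below 0.12 rad and linear speed of spreader below 0.02 m/s and angle between the x axis of spreader_center and the x axis of lap, either way round below 0.2 rad and contact force between the fingers and spreader below 0.05 N), for 0.2 s.
4. the heat sink lies in the cleaning tray (horizontal distance between sink_center and tray below 0.012 m and z of sink_center in the frame of tray between 0.014 and 0.022 m and angle between sink_center's own z axis and vertical below 0.12 rad and linear speed of sink below 0.02 m/s and angle between the x axis of sink_center and the x axis of tray, either way round below 0.2 rad and contact force between the fingers and sink below 0.05 N), for 0.2 s.
At the end, for the whole second after the job is handed in: All four parts rest released and upright (tilt under 0.12 rad, height within 4 mm) on their own places: can centred in the dish within 15 mm; board on foam, spreader on lapping plate and heat sink in tray centred within 12 mm and lengthwise within 0.2 rad, either way round (all of step 1 and all of step 2 and all of step 3 and all of step 4); the robot touches nothing.
It fails at once if a part is dropped (let go and falling faster than 0.5 m/s, about 13 mm) ((contact force between the fingers and can below 0.05 N and linear speed of can above 0.5 m/s) or (contact force between the fingers and board below 0.05 N and linear speed of board above 0.5 m/s) or (contact force between the fingers and spreader below 0.05 N and linear speed of spreader above 0.5 m/s) or (contact force between the fingers and sink below 0.05 N and linear speed of sink above 0.5 m/s)).
It fails at once if the reel is shifted more than 15 mm or tipped over (distance of reel from where it was at the start of the episode above 0.015 m or angle between reel's own z axis and vertical above 0.4 rad).
It fails at once if the bottle is shifted more than 15 mm or tipped over (distance of bottle from where it was at the start of the episode above 0.015 m or angle between bottle's own z axis and vertical above 0.4 rad).
It also fails if it takes over 128 s, if anything falls off the work surface, if the arm or the gripper's body presses on something with over 40 N, if the wrist force passes 120 N, or if a joint passes its speed limit or range.

## Working session

There is one attempt and no reset: what is moved stays moved. The work goes in short steps, Python scripts to look and compute and a tool call to move; the robot and the scene stay as the last step left them, time stands still between calls to the robot, and variables do not carry over. Pictures are saved under pics/ and viewed, at most 14 in all, crops included, and the job is handed in when it is done.

Besides the shell and the picture viewer there is one more tool, called as a command line: name --argument value ..., lists and objects as JSON in quotes. drive_tool: Moves the arm, as the interface text tells. Shifts and turns lie within -1 to 1; 1 stands for 0.1 m of shift or pi/4 rad of turn. Its arguments: {"type":"object","properties":{"commands":{"type":"string"},"force":{"type":"number"}},"required":["commands"]}

```bash
mkdir -p pics; cat > h.py <<'E'
import numpy as np, cv2
from rig import *
from scipy.spatial.transform import Rotation as R
def cam(p):
    f=192/np.tan(np.radians(p["fov_y"])/2)
    q=p["attitude"]; M=R.from_quat([q[1],q[2],q[3],q[0]]).as_matrix()
    return f,M,np.array(p["position"],float)
def ray(p,px):
    f,M,c=cam(p); d=np.array([(px[0]-p["cx"])/f,(px[1]-p["cy"])/f]); u=d.copy()
    for _ in range(30): u=d/(1+p["k1"]*(u@u))
    return c,M@np.array([u[0],u[1],1])
def at(p,px,z):
    c,d=ray(p,px); return (c+d*(z-c[2])/d[2])
def proj(p,X):
    f,M,c=cam(p); v=M.T@(np.array(X,float)-c); u=v[:2]/v[2]; u=u*(1+p["k1"]*(u@u))
    return np.array([u[0]*f+p["cx"],u[1]*f+p["cy"]])
def save(p,n,crop=None,s=1):
    im=np.array(p["pixels"]); 
    if crop: im=im[crop[1]:crop[3],crop[0]:crop[2]]
    cv2.imwrite("pics/"+n,cv2.resize(im,None,fx=s,fy=s,interpolation=cv2.INTER_CUBIC))
E
python3 - <<'E'
from h import *
Z=dict(can_center=8,board_center=12,spreader_center=12,sink_center=20,dish=3,foam=12,lap=10,tray=2,reel=48,bottle=115)
ps={}
for v in("top","side"):
    p=capture(v); save(p,v+"0.png",s=1.5 if v=="top" else 1.5)
    print(v,p["position"],p["attitude"],p["fov_y"],p["cx"],p["cy"],p["k1"])
    for n in Z:
        print(n,[(np.round(b["position"]).tolist(),round(b["confidence"],2),np.round(at(p,b["position"],Z[n])[:2]).tolist()) for b in boxes_of(p,n)][:4])
print(sense())
E
```

```text
top [376.59701202 -51.73626269 925.71919331] [-0.05136868  0.71117602 -0.69821241  0.06394809] 56.61830438048347 253.5783061757719 195.67844374254662 -0.05710662306279444
can_center [([99.0, 228.0], 0.65, [436.0, 330.0]), ([362.0, 242.0], 0.52, [412.0, -350.0])]
board_center [([397.0, 208.0], 0.96, [503.0, -444.0]), ([313.0, 224.0], 0.69, [457.0, -221.0]), ([357.0, 240.0], 0.67, [416.0, -336.0]), ([401.0, 257.0], 0.6, [375.0, -449.0])]
spreader_center [([354.0, 251.0], 0.58, [390.0, -325.0])]
sink_center [([348.0, 236.0], 0.6, [427.0, -310.0])]
dish [([295.0, 156.0], 0.69, [638.0, -177.0]), ([152.0, 247.0], 0.46, [391.0, 192.0])]
foam [([160.0, 149.0], 0.76, [649.0, 183.0])]
lap [([96.0, 229.0], 0.78, [433.0, 338.0]), ([229.0, 218.0], 0.74, [467.0, -4.0]), ([356.0, 240.0], 0.72, [417.0, -332.0])]
tray [([231.0, 220.0], 0.79, [465.0, -9.0])]
reel [([229.0, 142.0], 0.85, [658.0, 0.0]), ([353.0, 250.0], 0.5, [392.0, -314.0]), ([348.0, 232.0], 0.38, [435.0, -301.0])]
bottle [([152.0, 248.0], 0.87, [385.0, 162.0])]
side [  96.26819028 -736.8109122   576.76215487] [-0.4609594   0.85018526 
[... 828 characters left out ...]
 48.0])]
{'time_s': 1.1, 'joints': array([ 9.45595369e-01,  3.12886889e-01,  1.49772172e+00, -4.45345129e-06,
        1.33101721e+00, -2.23376823e-01]), 'dq': array([ 0.00123825, -0.0022211 ,  0.00044101, -0.00093085, -0.00071384,
       -0.00098681]), 'tau': array([-2.78814991e-05, -4.12159753e+01, -2.59900045e+01, -1.87676583e-04,
        5.25128635e-04, -3.96404573e-05]), 'eef_pos': array([205.32331102, 483.1772981 , 248.29270336]), 'ee_rot': array([-4.85429358e-06,  1.99562617e-01,  9.79885076e-01, -1.60002858e-05]), 'force': array([ 0.84296639, -0.51755134,  0.17764574]), 'wrist_torque': array([-0.04398318, -0.00031421, -0.01983552]), 'grip_force': 0.0, 'grip_width': 1.0007868295451392}
```

View pics/top0.png

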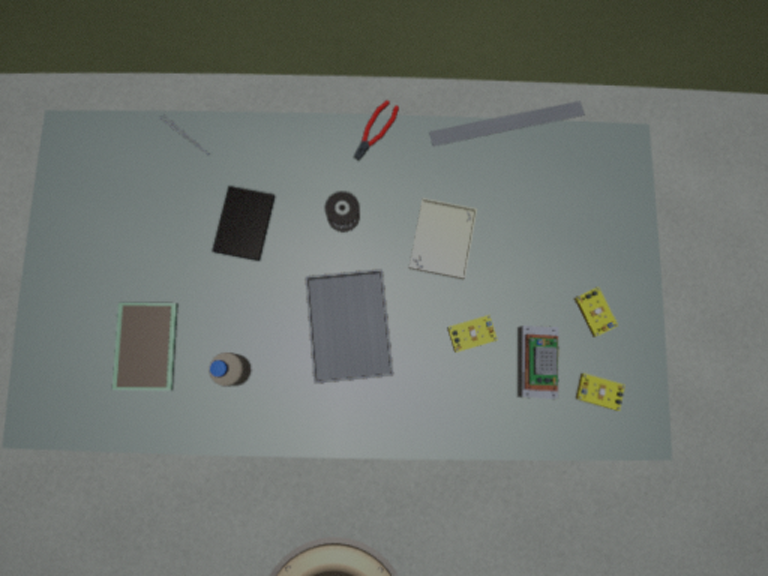

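View pics/side0.png

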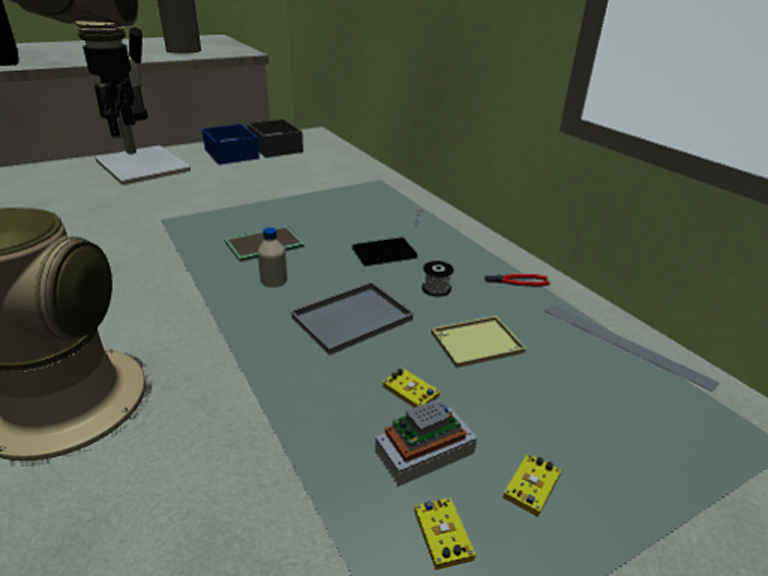

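Top view: the stack with can is at (359,241) native pixels. It is the only green board, and the three yellow look-alikes are at (313,224), (397,208) and (401,257). Dish is at (295,156), foam (163,149), lap (97,230), tray (232,217), reel (228,140) and bottle (152,247). Next I rectify the crops to measure poses.

```bash
cat >> h.py <<'E'
def ortho(p,c,z,half,s):
    # rectified patch: column -> -y, row -> -x, s px/mm
    n=int(2*half*s); out=np.zeros((n,n,2),np.float32)
    f,M,cc=cam(p)
    jj,ii=np.meshgrid(np.arange(n),np.arange(n))
    X=np.stack([c[0]+half-ii/s,c[1]+half-jj/s,np.full(ii.shape,float(z))],-1)-cc
    v=X@M; u=v[...,:2]/v[...,2:]; u=u*(1+p["k1"]*(u**2).sum(-1,keepdims=True))
    m=(u*f+[p["cx"],p["cy"]]).astype(np.float32)
    im=cv2.remap(np.array(p["pixels"]),m[...,0],m[...,1],cv2.INTER_CUBIC)
    for k in range(0,int(2*half)+1,20):
        q=int(k*s); cv2.line(im,(q,0),(q,4),(0,0,255),1); cv2.line(im,(0,q),(4,q),(0,0,255),1)
    return im
E
python3 - <<'E'
from h import *
p=capture("top")
for n,c,z,h in(("dish",(638,-177),11,100),("foam",(649,183),12,100),("lap",(433,338),10,100),("tray",(465,-9),18,120)):
    im=ortho(p,c,z,h,3); im=np.ascontiguousarray(im); lab=cv2.cvtColor(im,cv2.COLOR_BGR2LAB).astype(float)
    k=im.shape[0]; bg=np.median(np.r_[lab[10:40].reshape(-1,3),lab[-40:-10].reshape(-1,3)],0)
    d=np.linalg.norm((lab-bg)*[1,1.5,1.5],axis=2)
    m=cv2.morphologyEx((d>16).astype(np.uint8),cv2.MORPH_OPEN,np.ones((7,7)))
    L=cv2.connectedComponents(m)[1]; cs,_=cv2.findContours(m,cv2.RETR_EXTERNAL,cv2.CHAIN_APPROX_NONE)
    r=cv2.minAreaRect(max(cs,key=lambda q:cv2.contourArea(q)))
    b=cv2.boxPoints(r); w=np.c_[c[0]+h-b[:,1]/3,c[1]+h-b[:,0]/3]; e=w[1]-w[0]; e2=w[2]-w[1]
    L=e if np.linalg.norm(e)>np.linalg.norm(e2) else e2
    print(n,w.mean(0).round(1),np.linalg.norm(e).round(1),np.linalg.norm(e2).round(1),"long axis deg",np.degrees(np.arctan2(L[1],L[0])).round(1))
c=(413,-335)
a=[cv2.resize(ortho(p,c,z,75,4),(400,400)) if 0 else ortho(p,c,z,66,3) for z in(32,72)]
cv2.imwrite("pics/stack.png",np.hstack(a))
s=capture("side"); save(s,"sides.png",(245,250,325,330),6)
E
```

```text
dish [ 675.8 -183.1] 33.6 96.6 long axis deg -114.6
foam [650.6 178.3] 129.9 91.9 long axis deg -10.1
lap [429.7 340.7] 92.4 141.3 long axis deg -179.2
tray [471.3 -12.9] 137.8 187.3 long axis deg -173.1
```

View pics/stack.png

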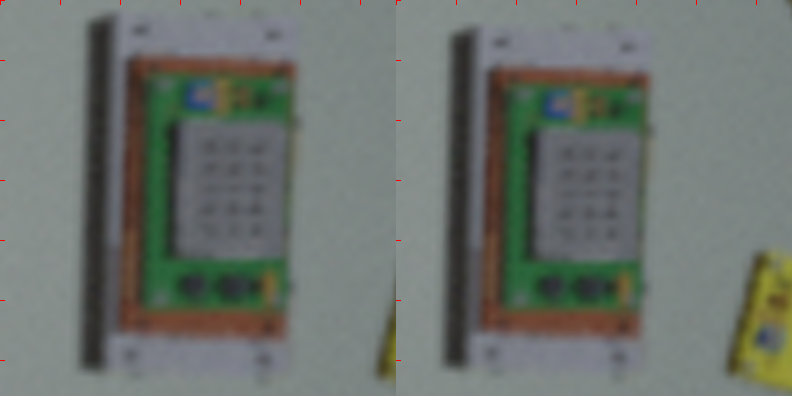

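View pics/sides.png

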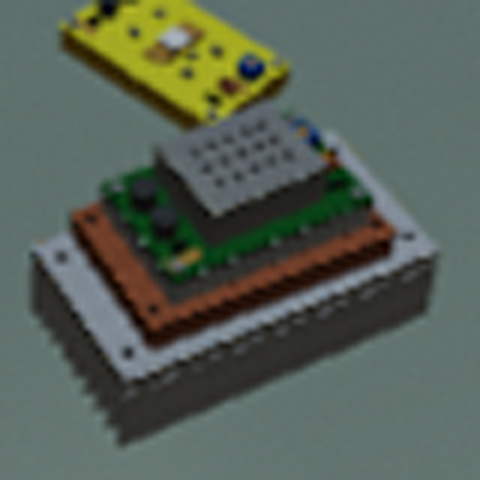

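The can's top centre rectifies to about (414,-333.5), with the long axis about -2° from world x. The parts sit concentrically on the sink. The dish fit was wrong, so I'll check all poses with overlays in both views.

```bash
cat >> h.py <<'E'
def rect(x,y,z,l,w,deg):
    a=np.radians(deg); e=np.array([np.cos(a),np.sin(a)]); g=np.array([-e[1],e[0]])
    return [np.r_[np.array([x,y])+sx*l/2*e+sy*w/2*g,z] for sx,sy in((1,1),(1,-1),(-1,-1),(-1,1))]
def overlay(p,rs,crop,s):
    im=np.array(p["pixels"])[crop[1]:crop[3],crop[0]:crop[2]]
    im=cv2.resize(im,None,fx=s,fy=s,interpolation=cv2.INTER_CUBIC)
    for r in rs:
        q=np.array([(proj(p,X)-[crop[0],crop[1]]+.5)*s for X in rect(*r)])
        cv2.polylines(im,[np.int32(q.round())],True,(255,0,255),1)
    return im
E
cat > ov.py <<'E'
from h import *
dish=(632,-178,11,130,100,-10); foam=(650.6,178.3,12,124,86,-10.1); lap=(429.7,340.7,10,150,102,.8); tray=(471.3,-12.9,17,180,130,6.9)
st=[(415,-336,32,120,62,-2.2),(415,-335,44,92,54,-2.2),(414.5,-334.5,56,76,46,-2.2),(414,-333.5,72,44,34,-2.2)]
p=capture("top"); s=capture("side")
a=overlay(p,[dish],(260,125,330,195),4); b=overlay(p,[foam],(130,115,200,185),4); c=overlay(p,[lap],(60,195,130,265),4)
d=overlay(p,[tray],(195,172,275,262),3.5)[:280,:280]; e=overlay(p,st[:1]+st[3:],(335,210,385,270),5.6)[:280,:280]; f=overlay(s,st,(250,260,320,330),4)
cv2.imwrite("pics/ov.png",np.vstack([np.hstack([a,b,c]),np.hstack([d[:280,:280],e,f])])[:600,:840][:, :800] if 0 else cv2.resize(np.vstack([np.hstack([a,b,c]),np.hstack([d,e,f])]),(798,532)))
E
python3 ov.py
```

```text
(no output)
```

View pics/ov.png

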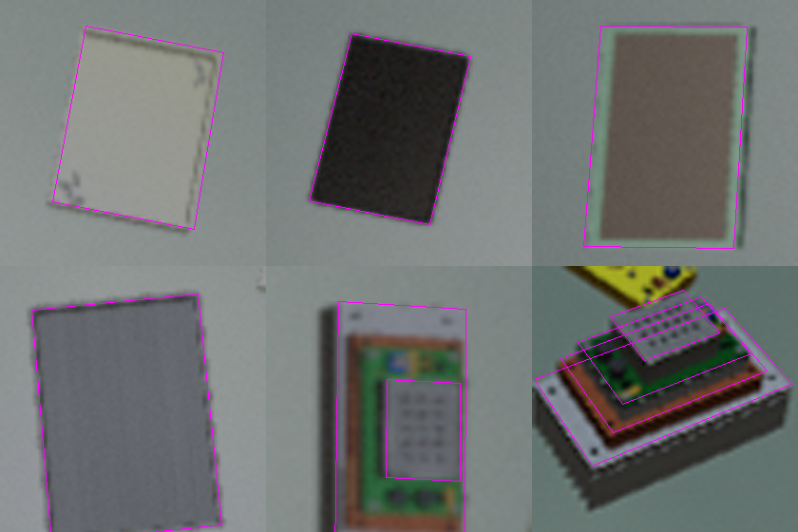

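Overlays fit all places and the stack within about 2 mm. Moving above the can.

drive_tool --commands "0.225 -0.32 0 0 0 0.05 100;0.225 -0.32 0 0 0 0.05 100;0.225 -0.32 0 0 0 0.05 100;0.225 -0.32 0 0 0 0.05 100;0.225 -0.32 0 0 0 0.05 100;0.225 -0.32 0 0 0 0.05 100;0.225 -0.32 0 0 0 0.05 100;0.225 -0.32 0 0 0 0.05 100;0.225 -0.32 0 0 0 0.06 100;0.225 -0.32 0 0 0 0 100;0.225 -0.32 0 0 0 0 100;0.225 -0.32 0 0 0 0 100" --force 30

```text
time_s: 2.3
eef_pos: [476.1, 97.3, 248.5]
ee_rot: [0.0, 0.02, 1.0, 0.0]
force: [0.9, 0.7, -0.2]
grip_width: 0.999
grip_force: 0.0
```

drive_tool --commands "-0.05 -0.36 0 0 0 0 100;-0.05 -0.36 0 0 0 0 100;-0.05 -0.36 0 0 0 0 100;-0.05 -0.36 0 0 0 0 100;-0.05 -0.36 0 0 0 0 100;-0.05 -0.36 0 0 0 0 100;-0.05 -0.36 0 0 0 0 100;-0.05 -0.36 0 0 0 0 100;-0.05 -0.36 0 0 0 0 100;-0.05 -0.36 0 0 0 0 100;-0.05 -0.36 -0.2 0 0 0 75;-0.05 -0.36 -0.2 0 0 0 75;0 0 -0.2 0 0 0 75;0 0 -0.2 0 0 0 75;0 0 0 0 0 0 75;0 0 0 0 0 0 75"

```text
time_s: 3.63
eef_pos: [415.2, -332.6, 168.2]
ee_rot: [-0.0, 0.02, 1.0, 0.001]
force: [0.4, 0.0, 1.1]
grip_width: 0.75
grip_force: 0.0
```

drive_tool --commands "-0.01 -0.01 -0.2 0 0 0 65;0 0 -0.2 0 0 0 65;0 0 -0.2 0 0 0 65;0 0 -0.15 0 0 0 65;0 0 -0.1 0 0 0 65;0 0 -0.087 0 0 0 65;0 0 0 0 0 0 65;0 0 0 0 0 0 65;0 0 0 0 0 0 35;0 0 0 0 0 0 30;0 0 0 0 0 0 25;0 0 0 0 0 0 25;0 0 0 0 0 0 25;0 0 0 0 0 0 25" --force 20

```text
time_s: 4.8
eef_pos: [414.7, -334.2, 75.7]
ee_rot: [0.001, 0.02, 1.0, -0.001]
force: [-0.4, 1.3, 6.2]
grip_width: 0.391
grip_force: 19.7
```

```bash
python3 - <<'E'
from h import *
s=capture("side"); save(s,"g1.png",(235,220,335,320),6)
E
python3 st.py
```

```text
4.85 [ 414.7 -334.2   75.7] tool y deg 87.7 tilt 0.11 [-0.9   0.53  1.67  0.    0.94 -2.43] 0.3959482868234031 tips 17.0
```

View pics/g1.png

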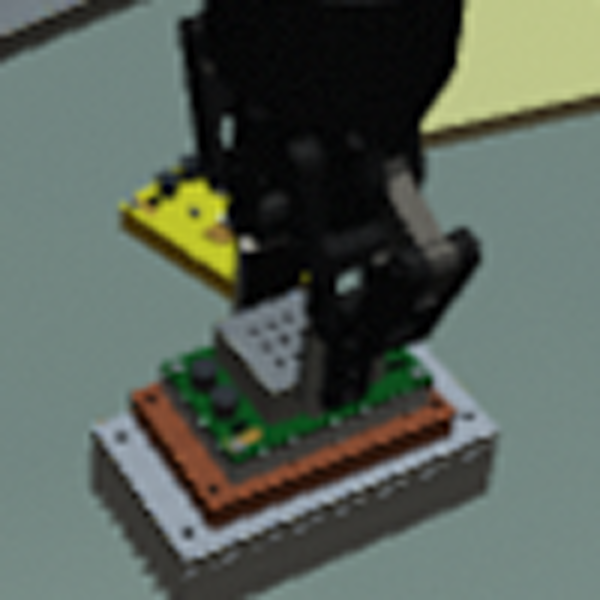

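The fingers hold the can (width 33.5 mm). Its tips are close to the board. Lift and carry to the dish.

drive_tool --commands "0 0 0.05 0 0 0 25;0 0 0.15 0 0 0 25;0 0 0.3 0 0 0 25;0 0 0.3 0 0 0 25;0 0 0 0 0 0 25;0.2 0.14 0 0 0 0 25;0.25 0.18 0 0 0 0 25;0.25 0.18 0 0 0 0 25;0.25 0.18 0 0 0 0 25;0.25 0.18 0 0 0 0 25;0.25 0.18 0 0 0 0 25;0.25 0.18 0 0 0 0 25;0.25 0.18 0 0 0 0 25;0.2 0.16 0 0 0 0 25;0.03 0 0 0 0 0 25;0 0 0 0 0 0 25;0 0 0 0 0 0 25"

```text
time_s: 6.27
eef_pos: [631.9, -178.2, 154.3]
ee_rot: [-0.0, 0.02, 1.0, -0.0]
force: [-0.1, -0.8, 0.2]
grip_width: 0.389
grip_force: 20.1
```

```bash
python3 - <<'E'
from h import *
s=capture("side"); a=overlay(s,[(415,-336,32,120,62,-2.2),(415,-335,44,92,54,-2.2),(414.5,-334.5,56,76,46,-2.2)],(250,250,330,330),5)
b=overlay(s,[],(265,150,345,230),5)
cv2.imwrite("pics/g2.png",np.hstack([a,b]))
E
python3 st.py
```

```text
6.3167 [ 631.7 -178.5  154.5] tool y deg 87.6 tilt 0.03 [-0.45  0.68  1.18 -0.    1.28 -1.98] 0.3924348511819924 tips 17.0
```

View pics/g2.png

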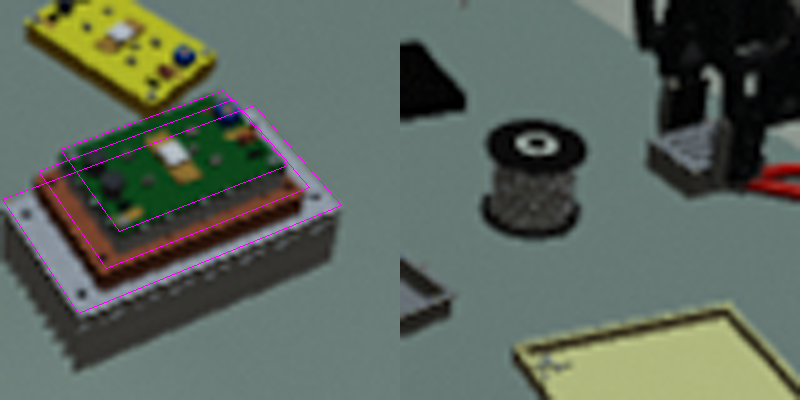

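drive_tool --commands "0 0 -0.3 0 0 0 25;0 0 -0.3 0 0 0 25;0 0 -0.3 0 0 0 25;0 0 -0.2 0 0 0 25;0 0 -0.1 0 0 0 25;0 0 -0.05 0 0 0 25;0 0 -0.03 0 0 0 25;0 0 -0.01 0 0 0 25;0 0 -0.01 0 0 0 25;0 0 0 0 0 0 25;0 0 0 0 0 0 25;0 0 0 0 0 0 25"

```text
time_s: 7.32
eef_pos: [632.6, -177.9, 25.2]
ee_rot: [0.0, 0.02, 1.0, -0.0]
force: [0.2, 0.4, -0.2]
grip_width: 0.392
grip_force: 20.0
```

drive_tool --commands "0 0 -0.01 0 0 0 25;0 0 -0.01 0 0 0 25;0 0 0 0 0 0 25;0 0 0 0 0 0 25"

```text
time_s: 7.65
eef_pos: [632.4, -177.8, 22.8]
ee_rot: [0.0, 0.02, 1.0, -0.0]
force: [-0.3, 0.4, 2.2]
grip_width: 0.391
grip_force: 20.2
```

drive_tool --commands "0 0 0 0 0 0 42;0 0 0 0 0 0 46;0 0 0 0 0 0 50;0 0 0 0 0 0 55;0 0 0 0 0 0 55;0 0 0.1 0 0 0 55;0 0 0.3 0 0 0 55;0 0 0.4 0 0 0 55;0 0 0.4 0 0 0 65;0 0 0 0 0 0 70;0 0 0 0 0 0 70"

```text
time_s: 8.57
eef_pos: [633.3, -178.2, 145.9]
ee_rot: [0.003, 0.02, 1.0, -0.001]
force: [0.7, 0.5, -1.0]
grip_width: 0.702
grip_force: 0.0
```

```bash
python3 - <<'E'
from h import *
s=capture("side"); t=capture("top")
a=overlay(s,[(632,-178,11,130,100,-10),(632,-178,19,44,34,-2.2)],(280,190,360,270),5)
b=overlay(t,[(414.5,-335,56,76,46,-2.2),(415,-336,32,120,62,-2.2)],(320,200,400,280),5)
cv2.imwrite("pics/g3.png",np.hstack([a,b]))
E
python3 st.py
```

```text
8.6667 [ 631.9 -177.6  142.1] tool y deg 87.7 tilt 0.07 [-0.45  0.69  1.19  0.    1.26 -1.98] 0.7002041144928831 tips 17.0
```

View pics/g3.png

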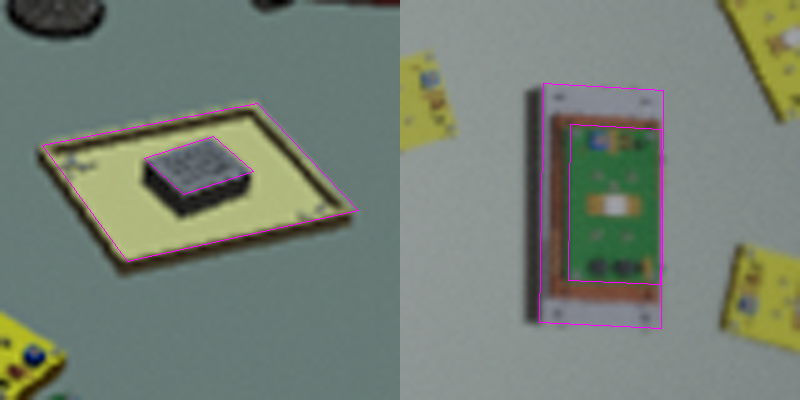

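Can sits centred and upright in the dish. Now the green board, centred at native (343,241) in the top view and on the stack.

drive_tool --commands "-0.2 -0.15 0 0 0 0 75;-0.25 -0.18 0 0 0 0 75;-0.25 -0.18 0 0 0 0 75;-0.25 -0.18 0 0 0 0 75;-0.25 -0.18 0 0 0 0 75;-0.25 -0.18 0 0 0 0 75;-0.25 -0.18 0 0 0 0 75;-0.25 -0.18 0 0 0 0 75;-0.2 -0.15 0 0 0 0 75;-0.024 -0.014 -0.1 0 0 0 75;0 0 -0.2 0 0 0 75;0 0 -0.2 0 0 0 75;0 0 -0.1 0 0 0 75;0 0 -0.1 0 0 0 75;0 0 -0.04 0 0 0 75;0 0 0 0 0 0 75;0 0 0 0 0 0 75;0 0 0 0 0 0 75"

```text
time_s: 10.17
eef_pos: [415.3, -335.5, 69.3]
ee_rot: [0.0, 0.02, 1.0, -0.001]
force: [0.3, -0.3, 0.3]
grip_width: 0.747
grip_force: 0.0
```

```bash
python3 st.py
```

```text
10.1667 [ 415.3 -335.5   69.3] tool y deg 87.7 tilt 0.08 [-0.9   0.54  1.67 -0.    0.93 -2.43] 0.7470409339559918 tips 17.0
```

Lower to 64 and close.

drive_tool --commands "0 0 -0.03 0 0 0 75;0 0 -0.025 0 0 0 75;0 0 0 0 0 0 65;0 0 0 0 0 0 58;0 0 0 0 0 0 50;0 0 0 0 0 0 40;0 0 0 0 0 0 40;0 0 0 0 0 0 40;0 0 0 0 0 0 40" --force 30

```text
time_s: 10.92
eef_pos: [415.0, -335.3, 63.4]
ee_rot: [0.0, 0.02, 1.0, -0.0]
force: [-0.2, 1.9, 5.2]
grip_width: 0.525
grip_force: 31.3
```

drive_tool --commands "0 0 0.05 0 0 0 40;0 0 0.15 0 0 0 40;0 0 0.3 0 0 0 40;0 0 0.3 0 0 0 40;0.1 0.2 0.1 0 0 0 40;0.15 0.34 0 0 0 -0.02 40;0.15 0.34 0 0 0 -0.02 40;0.15 0.34 0 0 0 -0.02 40;0.15 0.34 0 0 0 -0.02 40;0.15 0.34 0 0 0 -0.02 40;0.15 0.34 0 0 0 -0.02 40;0.15 0.34 0 0 0 -0.02 40;0.15 0.34 0 0 0 -0.02 40;0.15 0.34 0 0 0 -0.02 40;0.15 0.34 0 0 0 -0.02 40;0.15 0.34 0 0 0 0 40;0.15 0.34 0 0 0 0 40;0.15 0.34 0 0 0 0 40;0.15 0.34 0 0 0 0 40;0.1 0.17 0 0 0 0 40"

```text
time_s: 12.58
eef_pos: [645.1, 181.7, 152.6]
ee_rot: [-0.0, 0.097, 0.995, 0.0]
force: [-0.2, 0.3, -2.1]
grip_width: 0.529
grip_force: 31.1
```

```bash
python3 - <<'E'
from h import *
s=capture("side"); t=capture("top")
a=overlay(s,[(650.6,178.3,12,124,86,-10.1)],(210,120,290,200),5)
b=overlay(t,[(415,-336,44,92,54,-2.2),(415,-336,32,120,62,-2.2)],(320,200,400,280),5)
cv2.imwrite("pics/g4.png",np.hstack([a,b]))
E
python3 st.py
```

```text
12.6833 [645.1 180.8 152.2] tool y deg 78.9 tilt 0.04 [ 0.1   0.71  1.13  0.    1.3  -1.28] 0.5276006348392777 tips 17.0
```

View pics/g4.png

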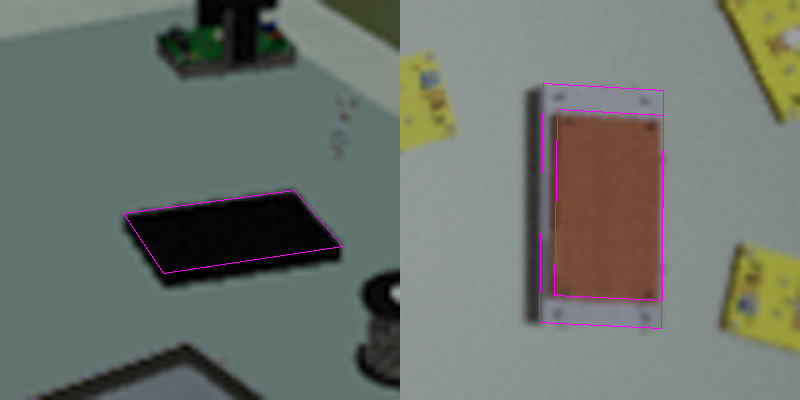

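Board is held level above the foam. The spreader on the stack is centred near x 413. Lower the board.

drive_tool --commands "0.06 -0.025 -0.3 0 0 0 40;0 0 -0.3 0 0 0 40;0 0 -0.25 0 0 0 40;0 0 -0.15 0 0 0 40;0 0 -0.08 0 0 0 40;0 0 -0.05 0 0 0 40;0 0 -0.03 0 0 0 40;0 0 -0.01 0 0 0 40;0 0 0 0 0 0 40;0 0 0 0 0 0 40;0 0 0 0 0 0 40"

```text
time_s: 13.6
eef_pos: [651.3, 175.3, 36.9]
ee_rot: [0.001, 0.099, 0.995, 0.0]
force: [0.3, -0.6, -0.4]
grip_width: 0.531
grip_force: 31.1
```

drive_tool --commands "0 0.03 -0.02 0 0 0 40;0 0 -0.015 0 0 0 40;0 0 -0.01 0 0 0 40;0 0 -0.01 0 0 0 40;0 0 0 0 0 0 40;0 0 0 0 0 0 40"

```text
time_s: 14.1
eef_pos: [650.9, 178.5, 31.5]
ee_rot: [0.0, 0.099, 0.995, 0.0]
force: [-4.4, -0.1, 5.0]
grip_width: 0.528
grip_force: 31.8
```

Contact. Release, lift, and head back to the stack.

drive_tool --commands "0 0 0 0 0 0 56;0 0 0 0 0 0 60;0 0 0 0 0 0 65;0 0 0 0 0 0 70;0 0 0 0 0 0 70;0 0 0.1 0 0 0 70;0 0 0.3 0 0 0 70;0 0 0.4 0 0 0 70;0 0 0.3 0 0 0 80;0 0 0 0 0 0 80;0 0 0 0 0 0 80"

```text
time_s: 15.02
eef_pos: [651.7, 178.4, 143.3]
ee_rot: [0.002, 0.099, 0.995, 0.0]
force: [0.8, -0.7, -0.4]
grip_width: 0.8
grip_force: 0.0
```

```bash
python3 - <<'E'
from h import *
s=capture("side"); t=capture("top")
a=overlay(s,[(650.6,178.3,12,124,86,-10.1),(650.6,178.3,24,76,46,-10.1)],(210,120,290,200),5)
b=overlay(t,[(413,-336,44,92,54,-1.5),(415,-336,32,120,62,-2.2)],(320,200,400,280),5)
cv2.imwrite("pics/g5.png",np.hstack([a,b]))
E
python3 st.py
```

```text
15.1167 [650.5 178.2 139.9] tool y deg 78.7 tilt 0.08 [ 0.09  0.73  1.12 -0.    1.29 -1.28] 0.7985920374500252 tips 17.0
```

View pics/g5.png

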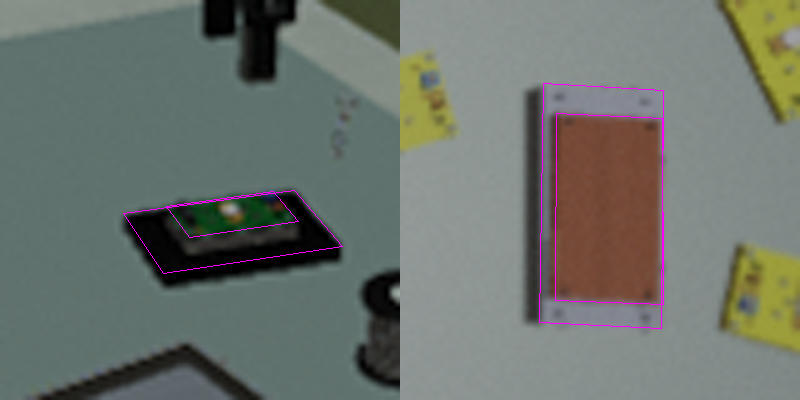

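Board is centred on the foam. Now the copper spreader.

drive_tool --commands "-0.1 -0.2 0 0 0 0.02 85;-0.15 -0.34 0 0 0 0.02 85;-0.15 -0.34 0 0 0 0.02 85;-0.15 -0.34 0 0 0 0.02 85;-0.15 -0.34 0 0 0 0.02 85;-0.15 -0.34 0 0 0 0.02 85;-0.15 -0.34 0 0 0 0.02 85;-0.15 -0.34 0 0 0 0.02 85;-0.15 -0.34 0 0 0 0.02 85;-0.15 -0.34 0 0 0 0.02 85;-0.15 -0.34 0 0 0 0.01 85;-0.15 -0.34 0 0 0 0 85;-0.15 -0.34 0 0 0 0 85;-0.15 -0.34 0 0 0 0 85;-0.15 -0.34 0 0 0 0 85;-0.15 -0.14 0 0 0 0 85;-0.025 -0.04 -0.3 0 0 0 85;0 0 -0.3 0 0 0 85;0 0 -0.2 0 0 0 85;0 0 0 0 0 0 85"

```text
time_s: 16.78
eef_pos: [411.4, -333.6, 55.9]
ee_rot: [-0.003, 0.017, 1.0, 0.004]
force: [-0.1, 0.3, -0.2]
grip_width: 0.849
grip_force: 0.0
```

drive_tool --commands "0 0 0 0 0 0 85;0 0 0 0 0 0 85;0 0 0 0 0 0 85"

```text
time_s: 17.03
eef_pos: [414.0, -336.2, 61.9]
ee_rot: [0.001, 0.016, 1.0, -0.001]
force: [-0.7, 0.2, 0.2]
grip_width: 0.85
grip_force: 0.0
```

drive_tool --commands "-0.005 0.005 -0.03 0 0 0 85;0 0 -0.03 0 0 0 85;0 0 -0.02 0 0 0 85;0 0 -0.015 0 0 0 85;0 0 0 0 0 0 75;0 0 0 0 0 0 68;0 0 0 0 0 0 60;0 0 0 0 0 0 50;0 0 0 0 0 0 50;0 0 0 0 0 0 50;0 0 0 0 0 0 50;0 0 0 0 0 0 50" --force 70

```text
time_s: 18.03
eef_pos: [413.1, -335.4, 51.9]
ee_rot: [0.0, 0.016, 1.0, -0.0]
force: [-1.8, 1.3, 6.2]
grip_width: 0.603
grip_force: 71.9
```

drive_tool --commands "0 0 0.05 0 0 0 50;0 0 0.1 0 0 0 50;0 0 0.2 0 0 0 50;0 0 0.3 0 0 0 50;0 0 0.3 0 0 0 50;0 0 0.3 0 0 0 50;0 0 0.1 0 0 0 50;0 0 0 0 0 0 50;0 0 0 0 0 0 50"

```text
time_s: 18.78
eef_pos: [412.6, -334.8, 185.0]
ee_rot: [-0.0, 0.016, 1.0, 0.001]
force: [0.4, -0.1, -6.2]
grip_width: 0.604
grip_force: 74.5
```

```bash
python3 - <<'E'
from h import *
s=capture("side"); save(s,"g6.png",(225,210,345,330),5)
E
python3 st.py
```

```text
18.8333 [ 412.4 -334.5  184.2] tool y deg 88.1 tilt 0.19 [-0.9   0.39  1.57  0.    1.19 -2.44] 0.6003349468585581 tips 17.0
```

View pics/g6.png

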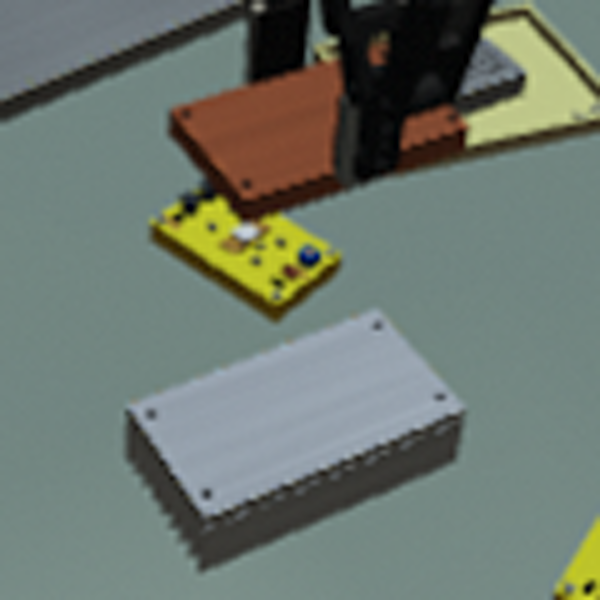

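Spreader held level, and the sink is alone on the bench. Carry to the lapping plate, passing clear of the bottle.

drive_tool --commands "0.07 0.2 0 0 0 0.01 50;0.1 0.36 0 0 0 0.01 50;0.1 0.38 0 0 0 0.01 50;0.1 0.38 0 0 0 0.01 50;0.1 0.38 0 0 0 0 50;0.1 0.38 0 0 0 0 50;0.1 0.38 0 0 0 0 50;0 0.38 0 0 0 0 50;0 0.38 0 0 0 0 50;0 0.38 0 0 0 0 50;0 0.38 0 0 0 0 50;0 0.38 0 0 0 0 50;0 0.38 0 0 0 0 50;0 0.38 0 0 0 0 50;0 0.38 0 0 0 0 50;-0.1 0.38 0 0 0 0 50;-0.15 0.38 0 0 0 0 50;-0.15 0.3 0 0 0 0 50;-0.1 0.2 0 0 0 0 50;0 0 0 0 0 0 50"

```text
time_s: 20.5
eef_pos: [426.9, 343.8, 183.6]
ee_rot: [-0.002, -0.002, 1.0, -0.0]
force: [1.3, -0.7, -4.5]
grip_width: 0.602
grip_force: 74.7
```

drive_tool --commands "0 0 0 0 0 0 50;0 0 0 0 0 0 50;0 0 0 0 0 0 50"

```text
time_s: 20.75
eef_pos: [430.2, 339.9, 185.2]
ee_rot: [-0.001, 0.001, 1.0, -0.0]
force: [0.9, 0.3, -4.5]
grip_width: 0.602
grip_force: 74.7
```

```bash
python3 st.py
```

```text
20.75 [430.2 339.9 185.2] tool y deg 89.9 tilt 0.1 [ 0.46  0.42  1.52 -0.    1.21 -1.11] 0.6018434976250417 tips 17.0
```

drive_tool --commands "0 0 -0.15 0 0 0 50;0 0 -0.3 0 0 0 50;0 0 -0.3 0 0 0 50;0 0 -0.3 0 0 0 50;0 0 -0.2 0 0 0 50;0 0 -0.1 0 0 0 50;0 0 -0.08 0 0 0 50;0 0 -0.05 0 0 0 50;0 0 -0.02 0 0 0 50;0 0 0 0 0 0 50;0 0 0 0 0 0 50;0 0 0 0 0 0 50"

```text
time_s: 21.75
eef_pos: [430.4, 341.0, 37.0]
ee_rot: [0.001, 0.001, 1.0, 0.0]
force: [0.2, -0.3, -5.5]
grip_width: 0.602
grip_force: 74.7
```

drive_tool --commands "0 0 -0.02 0 0 0 50;0 0 0 0 0 0 50;0 0 0 0 0 0 50"

```text
time_s: 22.0
eef_pos: [429.9, 340.8, 34.2]
ee_rot: [0.0, 0.001, 1.0, 0.0]
force: [-0.2, -0.2, -4.5]
grip_width: 0.596
grip_force: 74.8
```

drive_tool --commands "0 0 -0.015 0 0 0 50;0 0 -0.01 0 0 0 50;0 0 -0.01 0 0 0 50;0 0 -0.01 0 0 0 50;0 0 0 0 0 0 50;0 0 0 0 0 0 50"

```text
time_s: 22.5
eef_pos: [429.9, 340.8, 29.9]
ee_rot: [-0.0, 0.001, 1.0, -0.0]
force: [-3.0, -2.3, 2.4]
grip_width: 0.601
grip_force: 75.6
```

Contact (-4.5 to +2.4 N). Release, lift.

drive_tool --commands "0 0 0 0 0 0 64;0 0 0 0 0 0 68;0 0 0 0 0 0 72;0 0 0 0 0 0 76;0 0 0 0 0 0 76;0 0 0.1 0 0 0 76;0 0 0.3 0 0 0 76;0 0 0.4 0 0 0 76;0 0 0.4 0 0 0 90;0 0 0.3 0 0 0 90;0 0 0 0 0 0 90;0 0 0 0 0 0 90"

```text
time_s: 23.5
eef_pos: [430.4, 341.1, 181.6]
ee_rot: [0.002, 0.001, 1.0, 0.001]
force: [0.4, 0.6, -0.9]
grip_width: 0.898
grip_force: 0.0
```

```bash
python3 - <<'E'
from h import *
s=capture("side"); t=capture("top")
a=overlay(s,[(429.7,340,10,150,102,.4),(429.7,340,22,92,54,0)],(130,120,210,200),5)
b=overlay(t,[(415,-336,32,120,62,-2.2)],(320,200,400,280),5)
cv2.imwrite("pics/g7.png",np.hstack([a,b]))
E
python3 st.py
```

```text
23.6 [429.5 340.5 178.9] tool y deg 89.9 tilt 0.09 [ 0.46  0.43  1.53 -0.    1.19 -1.11] 0.9012168938257367 tips 17.0
```

View pics/g7.png

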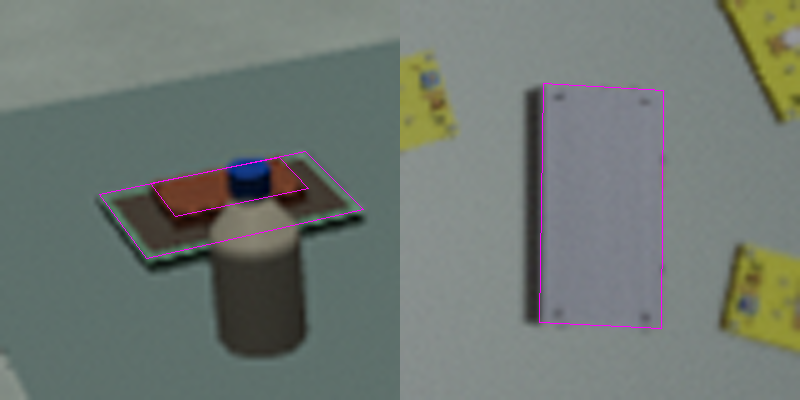

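Spreader is centred on the lapping plate. Now the sink.

drive_tool --commands "0.1 -0.2 0.1 0 0 -0.01 95;0.15 -0.36 0 0 0 -0.01 95;0.15 -0.38 0 0 0 0 95;0.1 -0.38 0 0 0 0 95;0 -0.38 0 0 0 0 95;0 -0.38 0 0 0 0 95;0 -0.38 0 0 0 0 95;0 -0.38 0 0 0 0 95;0 -0.38 0 0 0 0 95;0 -0.38 0 0 0 0 95;0 -0.38 0 0 0 0 95;-0.05 -0.38 0 0 0 0 95;-0.1 -0.38 0 0 0 0 95;-0.1 -0.38 0 0 0 0 95;-0.1 -0.38 0 0 0 0 95;-0.1 -0.38 0 0 0 0 95;-0.1 -0.38 0 0 0 0 95;-0.1 -0.3 0 0 0 0 95;0 -0.2 0 0 0 0 95;0 -0.005 0 0 0 0 95"

```text
time_s: 25.27
eef_pos: [413.7, -338.7, 187.9]
ee_rot: [-0.001, 0.01, 1.0, 0.001]
force: [0.5, 0.1, 0.1]
grip_width: 0.947
grip_force: 0.0
```

drive_tool --commands "0 0 -0.1 0 0 0 95;0 0 -0.2 0 0 0 95;0 0 -0.3 0 0 0 95;0 0 -0.2 0 0 0 95;0 0 -0.1 0 0 0 95;0 0 0 0 0 0 95;0 0 0 0 0 0 95;0 0 0 0 0 0 95"

```text
time_s: 25.93
eef_pos: [415.5, -335.8, 100.7]
ee_rot: [0.001, 0.008, 1.0, -0.001]
force: [-0.6, 0.0, 0.4]
grip_width: 0.95
grip_force: 0.0
```

```bash
python3 st.py
```

```text
25.9333 [ 415.5 -335.8  100.7] tool y deg 89.1 tilt 0.1 [-0.9   0.49  1.65  0.    0.99 -2.45] 0.950042158620577 tips 17.0
```

drive_tool --commands "-0.01 0 -0.15 0 0 0 95;0 0 -0.2 0 0 0 95;0 0 -0.15 0 0 0 95;0 0 -0.1 0 0 0 95;0 0 -0.05 0 0 0 95;0 0 -0.02 0 0 0 95;0 0 0 0 0 0 95;0 0 0 0 0 0 95;0 0 0 0 0 0 85;0 0 0 0 0 0 75;0 0 0 0 0 0 65;0 0 0 0 0 0 55;0 0 0 0 0 0 55;0 0 0 0 0 0 55;0 0 0 0 0 0 55" --force 50

```text
time_s: 27.18
eef_pos: [414.3, -336.2, 33.6]
ee_rot: [0.001, 0.008, 1.0, -0.001]
force: [-1.5, 0.1, 6.2]
grip_width: 0.712
grip_force: 54.9
```

drive_tool --commands "0 0 0.05 0 0 0 55;0 0 0.1 0 0 0 55;0 0 0.2 0 0 0 55;0 0 0.25 0 0 0 55;0 0 0.2 0 0 0 55;0.03 0.2 0 0 0 0.02 55;0.06 0.3 0 0 0 0.02 55;0.06 0.35 0 0 0 0.02 55;0.06 0.35 0 0 0 0.02 55;0.06 0.35 0 0 0 0.02 55;0.06 0.35 0 0 0 0.02 55;0.06 0.35 0 0 0 0.02 55;0.06 0.35 0 0 0 0.02 55;0.06 0.3 0 0 0 0.016 55;0.06 0.25 0 0 0 0 55;0 0.08 0 0 0 0 55;0 0 0 0 0 0 55;0 0 0 0 0 0 55;0 0 0 0 0 0 55;0 0 0 0 0 0 55"

```text
time_s: 28.85
eef_pos: [470.8, -13.8, 112.7]
ee_rot: [-0.0, -0.06, 0.998, -0.0]
force: [-0.4, 0.3, -3.5]
grip_width: 0.706
grip_force: 55.3
```

```bash
python3 - <<'E'
from h import *
s=capture("side"); save(s,"g8.png",(180,140,300,260),5)
E
python3 st.py
```

```text
28.9 [470.9 -13.7 112.7] tool y deg 96.9 tilt 0.01 [-0.28  0.36  1.83 -0.    0.96 -1.97] 0.7102967378565814 tips 17.0
```

View pics/g8.png

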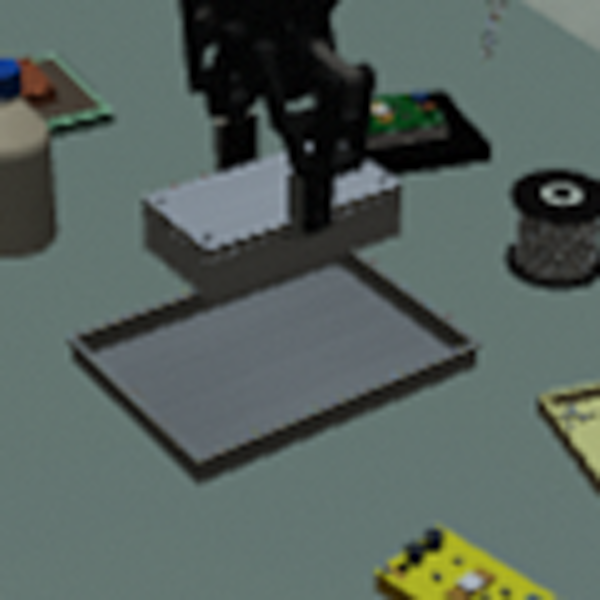

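The sink is held level over the tray. Lower to about z = 35.6.

drive_tool --commands "0 0.005 -0.15 0 0 0 55;0 0 -0.2 0 0 0 55;0 0 -0.2 0 0 0 55;0 0 -0.1 0 0 0 55;0 0 -0.05 0 0 0 55;0 0 -0.03 0 0 0 55;0 0 0 0 0 0 55;0 0 0 0 0 0 55;0 0 0 0 0 0 55"

```text
time_s: 29.65
eef_pos: [471.4, -12.4, 40.4]
ee_rot: [0.001, -0.061, 0.998, -0.0]
force: [-0.0, 0.2, -3.2]
grip_width: 0.705
grip_force: 55.3
```

drive_tool --commands "0 0 -0.015 0 0 0 55;0 0 -0.01 0 0 0 55;0 0 0 0 0 0 55;0 0 0 0 0 0 55"

```text
time_s: 29.98
eef_pos: [470.9, -12.2, 37.1]
ee_rot: [0.0, -0.061, 0.998, 0.0]
force: [-0.2, -0.3, -2.4]
grip_width: 0.707
grip_force: 55.3
```

drive_tool --commands "0 0 -0.01 0 0 0 55;0 0 -0.01 0 0 0 55;0 0 0 0 0 0 55;0 0 0 0 0 0 55"

```text
time_s: 30.32
eef_pos: [471.0, -12.2, 35.7]
ee_rot: [0.0, -0.061, 0.998, -0.0]
force: [-2.4, 1.0, 5.9]
grip_width: 0.707
grip_force: 56.4
```

Contact. Release and rise.

drive_tool --commands "0 0 0 0 0 0 74;0 0 0 0 0 0 78;0 0 0 0 0 0 83;0 0 0 0 0 0 88;0 0 0 0 0 0 88;0 0 0.1 0 0 0 88;0 0 0.3 0 0 0 88;0 0 0.4 0 0 0 88;0 0 0.4 0 0 0 88;0 0 0.3 0 0 0 88;-0.2 0 0.3 0 0 0 88;-0.3 -0.2 0 0 0 0 88;-0.3 -0.3 0 0 0 0 88;0 -0.3 0 0 0 0 88;0 -0.3 0 0 0 0 88;0 0 0 0 0 0 88;0 0 0 0 0 0 88;0 0 0 0 0 0 88"

```text
time_s: 31.82
eef_pos: [391.3, -121.3, 215.4]
ee_rot: [0.0, -0.06, 0.998, 0.0]
force: [-0.3, 0.2, -0.1]
grip_width: 0.879
grip_force: 0.0
```

```bash
python3 - <<'E'
from h import *
t=capture("top")
im=overlay(t,[(471.3,-12.9,17,180,130,6.9),(632,-178,11,130,100,-10),(650.6,178.3,12,124,86,-10.1),(429.7,340,10,150,102,.4),
 (471.3,-12.9,34,120,62,6.9),(632,-178,19,44,34,-2),(650.6,178.3,24,76,46,-10.1),(429.7,340,22,92,54,0)],(60,110,340,290),2.85)
cv2.imwrite("pics/end.png",im)
E
python3 st.py
```

```text
31.8667 [ 391.4 -120.9  215.3] tool y deg 97.0 tilt 0.01 [-0.59  0.09  1.87  0.    1.19 -2.28] 0.8807865463136259 tips 17.0
```

View pics/end.png

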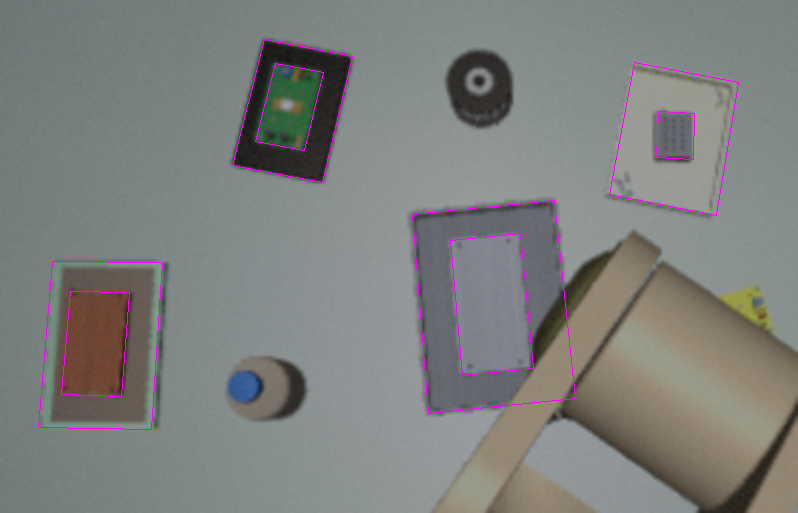

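All four parts match the target overlays, and the reel and bottle are undisturbed.

```bash
python3 -c "from rig import *;print(finish_job())"
```

```text
the job is handed in; nothing more can be done
None
```

The amplifier is stripped and the job handed in at about 32 s. The final top picture showed the can, board, spreader and heat sink centred on their places, with the reel and bottle where they stood; the hand-in returned no verdict.

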